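# Load the blue vial rack into the loading track

## Task

Load the blue vial rack into the loading track: its foot goes in at the open end, from the apron with the green chevrons, and slides under the lips until the rack is fully home against the end stop, upright, then let go. Leave the orange rack standing where it is.

Things in the scene. Friction and masses are not known exactly. Their poses are not given: they have to be found in the camera images.
- blue_rack: The blue plastic vial rack, the one to load. Foot: flat flange 70 long (x) x 44 wide (y) x 6 mm high, corners rounded. Body above it 68 x 24 mm, top at height 48, a white cap at each end to 58; in the middle a grip block 24 x 24 mm, sides flush with the body, top at 72: grip it across y. Origin: centre of the underside; x along its length, z up. Both ends alike; 0.1 to 0.2 kg, loose.
- orange_rack: The same rack in orange, a bystander of the same size, with the same origin and axes. Which of the two stands nearer the robot varies. Both stand on the left bench, 4 mm higher than the one with the track.
- track: Fixed aluminium plate 192 x 92 x 6 mm with grey rails. Origin: on the bench under the middle of the mouth; x the way in (green chevrons), z up. x -100..0 mm: open apron, floor 6 high, room to set the rack down; x -40..0: walls 16 high funnel from 74 to 50 mm wide. x 0..78: channel 50 wide under two lips (16 to 21 high, slot of 32 between). Stop face at x 78, 36 high.
- track_home (a point): Where the rack's origin is when it is fully home against the stop: on the track's floor, at x 43, y 0, z 6 mm in the track's frame; axes as the track's. The rack lies along x, either end first. The lips let the foot in only from the apron; it slides freely with 3 mm to spare on each side, nothing latches.

How it is judged:
At the end, for the whole second after the job is handed in: The blue rack stands on the track's floor under the lips, upright within about 7 degrees, in line with the track within 10 degrees and 10 mm, its front no more than 12 mm short of the end stop, at rest and released (x of blue_rack in the frame of track_home between -0.012 and 0.007 m and y of blue_rack in the frame of track_home between -0.01 and 0.01 m and z of blue_rack in the frame of track_home between -0.004 and 0.006 m and angle between the x axis of blue_rack and the x axis of track, either way round below 0.175 rad and angle between blue_rack's own z axis and vertical below 0.12 rad and linear speed of blue_rack below 0.01 m/s); the robot touches nothing.
It fails at once if the orange rack is moved by more than 30 mm (distance of orange_rack from where it was at the start of the episode above 0.03 m).
It also fails if it takes over 32 s, if anything falls off the work surface, if the arm or the gripper's body presses on something with over 40 N, if the wrist force passes 120 N, or if a joint passes its speed limit or range.

## Robot

A 6-joint arm with a two-finger parallel gripper is mounted at the origin on a cart in front of the work surface, level with it; the furniture and walls round the work are solid. World frame = base frame: x ahead of the robot, y to its left, z up, the work surface at z = 0. Lengths are in m, angles in rad, forces in N, time in s.
With the tool pointing down it reaches from about 0.25 to 0.775 m from the base axis. Payload 4 kg.
Tool frame: the origin (TCP) lies at the centre of the arm's flange, where the gripper is bolted on; the fingertips stand 199 mm ahead of it and the grasp point (between the pads) lies 180 mm ahead of it (robot.tcp_to_tips is the z of the fingertips in the tool frame, in m); z points along the fingers, y is the line along which they close (so a half turn about z gives the same grasp; the last joint's range is limited). The gripper opens to 94 mm and grips with 3 to 60 N. Pads are 16 mm wide; open, the fingers measure 119 mm over their backs; the gripper's body (75 mm by 177 mm) begins 78 mm behind the grasp point.
Start: joints at [1.075, 0.087, 1.371, -0, 1.684, -0.103], TCP at [0.211, 0.508, 0.405] pointing down, gripper open.
Joint ranges: [-3.1, 3.1], [-0.76, 2.03], [0.27, 2.55], [-1.08, 4.22], [0.17, 2.65], [-2.57, 2.57]. Speed limits (rad/s): [2.79, 2.79, 3.14, 3.14, 3.14, 3.14].

## Interface

Orientations are given as [roll, pitch, yaw] about the fixed x, y, z axes, in that order (R = Rz(yaw) Ry(pitch) Rx(roll)).
In Python, from bench import robot gives the robot as it stands.
- The arm moves only by the tool play_rows, never from a script. Its arguments are lists of equal length, an entry for each row: "translation": the shift along the tool's x, y, z scaled (see below), a list of three; "twist": the turn, a rotation vector about the tool's x, y, z scaled (see below), a list of three; "gripper": the opening, from -1 (shut) to 1 (fully open). A call has 1 to 8 rows; each row shifts and turns the commanded pose from where the row before left it, along the tool's axes as they then stand; what a row does not reach is not made up. The controller multiplies each number of a shift by 0.04 m and each number of a turn by 0.1 rad. A row lasts 1/10 s, in which the tool goes at most 50 mm and 8.59 degrees, less where a joint would pass 70% of its speed; a pose out of reach is approached as far as the arm can. A call with a number of a shift or a turn outside -1 to 1 is refused whole. A call with a gripper value outside its range is refused whole. The fingers move at their own pace and stop on an object; the grip force is fixed at half the most. Time passes only in rows, so rows that do not move let the fingers close. It gives the time, the measured TCP pose, the force, the opening and the grip force at its end, in the units of the state.
- robot.get_obs(): the state, without advancing time (a new reading comes with each control period).
- robot.snapshot(name): name is "side" or "top" or "wrist"; returns the picture (420x560x3 uint8, red, green, blue); there is no depth.
- robot.camera_model(name): a dict with "camera_matrix" (3x3 intrinsics, pixels), "rvec" (rotation vector, rad) and "tvec" (3), from world to camera coordinates, as OpenCV has them. Camera axes: x right, y down, z forward; pixel columns grow to the right and rows downward; lengths in m; the calibration is good to about 2 mm. A picture is of the moment at which its call begins: read the wrist's pose just before it. camera_model takes no time and is no camera call; for the wrist camera it gives the pose at the moment of the call.
- robot.close_job(): hands the job in; it is judged then, once.
Trained networks look in the newest picture that a camera, given by its name, has taken for a name from the list of things; names that differ only in an ending like _2 or _b are one class to them, and where a whole thing is asked for, a point or a joint stands for the part that bears it (a point fixed in the world has none). Each returns a list of dicts, best first, with "score" (0 to 1); they miss things now and then, are a little off and sometimes report something else, mostly with a low value. They report only what shows in the picture. A call takes as long as a camera call.
- robot.recognise(name, camera): "centre" ([x, y, z] in m, in world coordinates, good to about 4 mm: the middle of the surface that is visible of it).
- robot.spot_point(name, camera): "centre" ([x, y, z] in m, in world coordinates, good to about 4 mm: a listed point, or the origin of a listed thing).
The state is a dict: "time": time; "joint_positions": joint angles; "qvel": joint speeds; "joint_torque": joint torques, N m; "tool_pos": TCP position; "ee_rot": TCP orientation; "wrist_force": force on the tool from outside, world axes, zero at the start; "wrist_torque": the same for the moment, N m; "width": finger opening in m; "finger_force": force on a finger pad.
Only numpy, scipy, OpenCV 4.12 (cv2) and the standard library are available. Lean on these libraries where they do the work, as an engineer would, in place of code of your own. Each camera call takes 0.05 s, during which the arm holds its last target. There are 200 camera calls.

## Working session

There is one attempt and no reset: what is moved stays moved. The work goes in short steps, Python scripts to look and compute and a tool call to move; the robot and the scene stay as the last step left them, time stands still between calls to the robot, and variables do not carry over. Pictures are saved under pics/ and viewed, at most 10 in all, crops included, and the job is handed in when it is done.

Besides the shell and the picture viewer there is one more tool, called as name(argument=value, ...), one argument or row to a line, values as JSON. play_rows: Moves the arm, as the interface text tells. Its arguments: {"type":"object","properties":{"translation":{"type":"array","items":{"type":"array","items":{"type":"number","minimum":-1,"maximum":1}}},"twist":{"type":"array","items":{"type":"array","items":{"type":"number","minimum":-1,"maximum":1}}},"gripper":{"type":"array","items":{"type":"number"}}},"required":["translation","twist","gripper"]}

```bash
mkdir -p pics
cat > h.py <<'E'
import numpy as np, cv2
from bench import robot
def snap(c,n):
    im=robot.snapshot(c); cv2.imwrite(f'pics/{n}.png',im[:,:,::-1]); return im
def cam(c):
    m=robot.camera_model(c); return np.array(m['camera_matrix']),np.array(m['rvec'],float),np.array(m['tvec'],float)
def ray(c,uv,z):
    K,r,t=cam(c);R=cv2.Rodrigues(r)[0];o=-R.T@t.ravel();d=R.T@np.linalg.inv(K)@np.array([*uv,1.]);return o+d*(z-o[2])/d[2]
def proj(c,P):
    K,r,t=cam(c);return cv2.projectPoints(np.array(P,float).reshape(-1,1,3),r,t,K,None)[0].reshape(-1,2)
E
python3 - <<'E'
from h import *
o=robot.get_obs();print(o['tool_pos'],o['ee_rot'],o['width'],robot.tcp_to_tips)
a=snap('top','top1');b=snap('side','side1')
for c in('top','side'):
  for n in('blue_rack','orange_rack','track','track_home'):
    for f in(robot.recognise,robot.spot_point):
      try:print(c,n,f.__name__,[(np.round(d['centre'],4).tolist(),round(d['score'],2)) for d in f(n,c)][:2])
      except Exception as e:print(c,n,e)
cv2.imwrite('pics/both.png',cv2.resize(np.hstack([a,b])[:,:,::-1],(800,300)))
E
```

```text
[0.21048522 0.50801529 0.40350325] [-3.13940375e+00 -2.25837723e-04  2.74880350e+00] 0.09368223101405801 0.1992
top blue_rack call [([0.4362, 0.3407, 0.0521], 0.92)]
top blue_rack call [([0.4361, 0.3495, 0.0033], 0.82)]
top orange_rack call [([0.5809, 0.2979, 0.0548], 0.7)]
top orange_rack call [([0.59, 0.3075, 0.0072], 0.76)]
top track call [([0.5197, -0.0939, 0.0059], 0.77)]
top track call [([0.5218, -0.0978, -0.0007], 0.61)]
top track_home call [([0.5202, -0.0992, 0.0071], 0.72)]
top track_home call [([0.5283, -0.1413, 0.0104], 0.88)]
side blue_rack call [([0.4396, 0.3223, 0.0353], 0.72)]
side blue_rack call [([0.437, 0.35, 0.0032], 0.86)]
side orange_rack call [([0.591, 0.2883, 0.0341], 0.86)]
side orange_rack call [([0.5922, 0.3051, 0.004], 0.81)]
side track call [([0.5236, -0.1213, 0.0047], 0.8)]
side track call [([0.5231, -0.0974, -0.0017], 0.94)]
side track_home call [([0.5227, -0.1231, 0.003], 0.71)]
side track_home call [([0.5316, -0.1441, 0.0031], 0.68)]
```

View pics/top1.png

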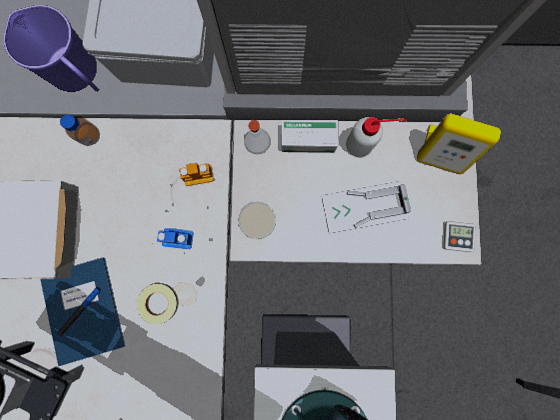

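View pics/side1.png

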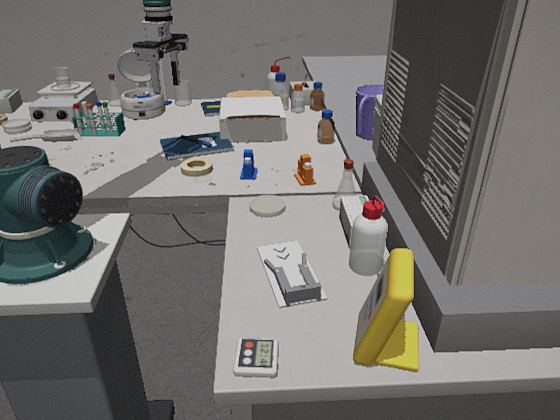

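Run:
```python
import cv2,numpy as np
a=cv2.imread('pics/top1.png')
t=cv2.resize(a[170:240,310:420],None,fx=5,fy=5,interpolation=cv2.INTER_CUBIC)
r=cv2.resize(a[155:255,150:220],None,fx=3.5,fy=3.5,interpolation=cv2.INTER_CUBIC)
r=r[:350];cv2.imwrite('pics/crop.png',np.hstack([t,r]));print(t.shape,r.shape)
from h import *
for n,uv,z in [('flask',(255,125),.1),('bottle',(372,127),.1),('bottlebase',(367,152),0.),('cab edge',(340,117),0),('redtip',(404,121),.12)]: print(n,ray('top',uv,z))
```

```text
(350, 550, 3) (350, 245, 3)
flask [0.68707473 0.16400523 0.1       ]
bottle [ 0.68538029 -0.09476322  0.1       ]
bottlebase [ 0.65596822 -0.10413992  0.        ]
cab edge [ 0.74431951 -0.03882789  0.        ]
redtip [ 0.69277927 -0.1594189   0.12      ]
```

View pics/crop.png

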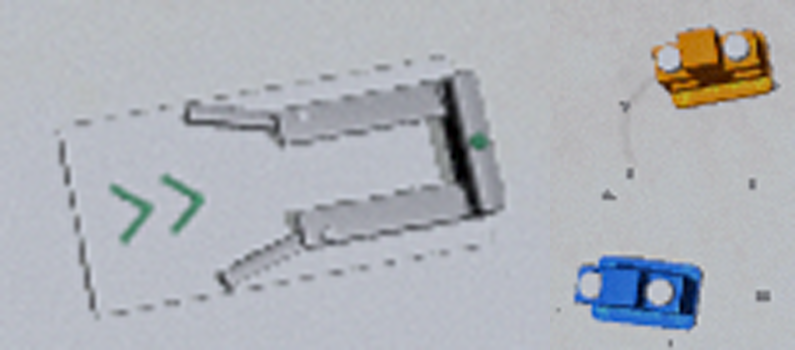

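```bash
cat >> h.py <<'E'
from scipy.spatial.transform import Rotation as Ro
def plan(wps,g,maxs=0.9):
    """wps: list of (x,y,z,yaw) TCP, tool straight down; prints rows per call of <=8"""
    o=robot.get_obs();p=np.array(o['tool_pos']);R=Ro.from_euler('xyz',o['ee_rot'])
    for w in wps:
        tgt=np.array(w[:3]);RT=Ro.from_euler('xyz',[np.pi,0,w[3]])
        n=max(1,int(np.ceil(max(np.linalg.norm(tgt-p)/.04/maxs,(R.inv()*RT).magnitude()/.1/maxs))))
        T=[];W=[]
        p0=p.copy();R0=R;rv=(R0.inv()*RT).as_rotvec()
        for i in range(1,n+1):
            d=R.inv().apply(p0+(tgt-p0)*i/n-p)/.04
            v=(R.inv()*(R0*Ro.from_rotvec(rv*i/n))).as_rotvec()/.1
            d=np.round(d,2);v=np.round(v,2);T.append(d.tolist());W.append(v.tolist())
            p=p+R.apply(d*.04);R=R*Ro.from_rotvec(v*.1)
        print('WP',w,'n',n)
        for k in range(0,n,8):print('T',T[k:k+8],'\nW',W[k:k+8])
        print('end',p.round(4),R.as_euler('xyz').round(4))
E
python3 - <<'E'
from h import *
from scipy.optimize import least_squares
L=[(-.1,.046),(-.1,-.046),(.092,-.046),(.092,.046)]
px=[(60,130),(97,315),(490,245),(450,57)]
W=np.array([ray('top',(310+a/5,170+b/5),.006)[:2] for a,b in px]);print(W.round(4))
def f(q):
    c,s=np.cos(q[2]),np.sin(q[2]);return (np.array(L)@np.array([[c,s],[-s,c]])+q[:2]-W).ravel()
r=least_squares(f,[.52,-.1,-1.4]);print('track',r.x.round(4),(r.fun*1e3).round(1))
c=[(605,257),(703,268),(690,328),(597,321)]
print('blue',np.array([ray('top',(150+(a-550)/3.5,155+b/3.5),.010)[:2] for a,b in c]).round(4))
plan([(.437-.0,.35,.36,1.47)],1)
E
```

```text
[[ 0.5446  0.0063]
 [ 0.4563 -0.0111]
 [ 0.4921 -0.1973]
 [ 0.5826 -0.1808]]
track [ 0.5197 -0.0996 -1.377 ] [ 0.9  1.  -1.   0.7  0.1 -1.5 -0.1 -0.2]
blue [[0.4613 0.3765]
 [0.4548 0.3097]
 [0.4144 0.3167]
 [0.4182 0.3796]]
WP (0.437, 0.35, 0.36, 1.47) n 15
T [[-0.45, -0.1, 0.07], [-0.46, -0.06, 0.08], [-0.46, -0.02, 0.07], [-0.46, 0.02, 0.08], [-0.45, 0.05, 0.07], [-0.45, 0.1, 0.08], [-0.44, 0.13, 0.07], [-0.43, 0.17, 0.08]] 
W [[0.0, -0.0, 0.85], [0.0, -0.0, 0.86], [0.0, -0.0, 0.85], [0.0, -0.0, 0.85], [0.0, -0.0, 0.85], [0.0, -0.0, 0.86], [0.0, -0.0, 0.85], [0.0, -0.0, 0.85]]
T [[-0.41, 0.21, 0.07], [-0.39, 0.24, 0.08], [-0.37, 0.28, 0.07], [-0.35, 0.3, 0.07], [-0.32, 0.33, 0.08], [-0.29, 0.36, 0.07], [-0.25, 0.38, 0.08]] 
W [[0.0, -0.0, 0.85], [0.0, -0.0, 0.86], [0.0, -0.0, 0.85], [0.0, -0.0, 0.85], [0.0, -0.0, 0.85], [0.0, -0.0, 0.86], [0.0, -0.0, 0.85]]
end [0.4369 0.3502 0.3599] [ 3.1415e+00 -1.0000e-04  1.4698e+00]
```

play_rows(
  translation=[
    [-0.45, -0.1, 0.07],
    [-0.46, -0.06, 0.08],
    [-0.46, -0.02, 0.07],
    [-0.46, 0.02, 0.08],
    [-0.45, 0.05, 0.07],
    [-0.45, 0.1, 0.08],
    [-0.44, 0.13, 0.07],
    [-0.43, 0.17, 0.08],
  ],
  twist=[
    [0, 0, 0.85],
    [0, 0, 0.86],
    [0, 0, 0.85],
    [0, 0, 0.85],
    [0, 0, 0.85],
    [0, 0, 0.86],
    [0, 0, 0.85],
    [0, 0, 0.85],
  ],
  gripper=[1, 1, 1, 1, 1, 1, 1, 1],
)

```text
time: 1.7
tool_pos: [0.3317, 0.4232, 0.3807]
ee_rot: [3.141, -0.0, 2.063]
wrist_force: [0.2, -0.5, 0.2]
width: 0.0937
finger_force: 0.0
```

play_rows(
  translation=[
    [-0.41, 0.21, 0.07],
    [-0.39, 0.24, 0.08],
    [-0.37, 0.28, 0.07],
    [-0.35, 0.3, 0.07],
    [-0.32, 0.33, 0.08],
    [-0.29, 0.36, 0.07],
    [-0.25, 0.38, 0.08],
    [0, 0, 0],
  ],
  twist=[
    [0, 0, 0.85],
    [0, 0, 0.86],
    [0, 0, 0.85],
    [0, 0, 0.85],
    [0, 0, 0.85],
    [0, 0, 0.86],
    [0, 0, 0.85],
    [0, 0, 0],
  ],
  gripper=[1, 1, 1, 1, 1, 1, 1, 1],
)

```text
time: 2.5
tool_pos: [0.4382, 0.3491, 0.3592]
ee_rot: [-3.141, 0.001, 1.467]
wrist_force: [-0.3, 0.6, -0.9]
width: 0.094
finger_force: 0.0
```

Run:
```python
from h import *
o=robot.get_obs();print(o['time'],o['tool_pos'],o['ee_rot'],o['joint_positions'])
snap('wrist','w1')
print([(np.round(d['centre'],4).tolist(),round(d['score'],2)) for f in(robot.recognise,robot.spot_point) for d in f('blue_rack','wrist')][:3])
print(proj('wrist',[(.437,.35,.076),(.437,.35,.01)]).round(0))
```

```text
2.5 [0.43818398 0.34908539 0.3591591 ] [-3.14117528e+00  1.10984288e-03  1.46713673e+00] [ 5.71666658e-01  1.23411760e-01  1.42122224e+00 -6.05539252e-04
  1.59797822e+00  6.75310335e-01]
[([0.437, 0.3586, 0.0479], 0.87), ([0.44, 0.3485, 0.0022], 0.88)]
[[279. 214.]
 [279. 196.]]
```

View pics/w1.png

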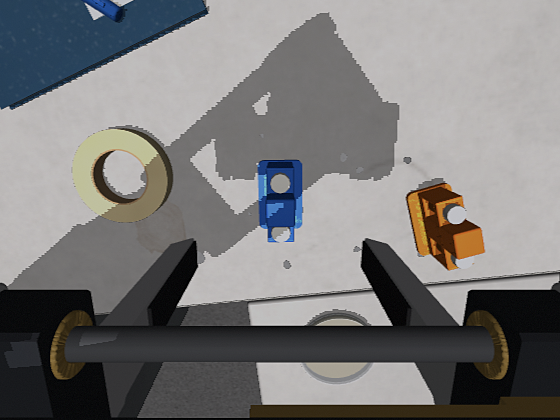

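Run:
```python
from h import *
a=ray('wrist',(280.5,183),.062);b=ray('wrist',(280.5,234),.062);c=ray('wrist',(280.5,211.5),.076)
e=ray('wrist',(258.5,180),.01);f=ray('wrist',(303,180),.01)
print(a,b,(a+b)/2,c,(e+f)/2,np.linalg.norm(e-f),np.linalg.norm(a-b),np.arctan2(*(a-b)[1::-1]))
```

```text
[0.44022451 0.37269943 0.062     ] [0.43583784 0.32754267 0.062     ] [0.43803117 0.35012105 0.062     ] [0.43814084 0.35187056 0.076     ] [0.44001359 0.3656535  0.01      ] 0.04428419870542333 0.04536932865941576 1.4739569807535657
```

Run:
```python
from h import *
plan([(.438,.3503,.239,1.474)],1,.7)
```

```text
WP (0.438, 0.3503, 0.239, 1.474) n 5
T [[-0.0, 0.01, 0.61], [-0.0, 0.01, 0.6], [-0.0, 0.0, 0.61], [-0.0, 0.01, 0.6], [-0.0, 0.01, 0.61]] 
W [[-0.0, -0.0, -0.01], [-0.0, -0.0, -0.0], [-0.0, -0.0, -0.01], [-0.0, -0.0, -0.0], [-0.0, -0.0, -0.01]]
end [0.4381 0.3504 0.2388] [-3.1411e+00 -5.0000e-04  1.4745e+00]
```

play_rows(
  translation=[
    [0, 0.01, 0.61],
    [0, 0.01, 0.6],
    [0, 0, 0.61],
    [0, 0.01, 0.6],
    [0, 0.01, 0.61],
    [0, 0, 0],
    [0, 0, 0],
  ],
  twist=[
    [0, 0, -0.01],
    [0, 0, 0],
    [0, 0, -0.01],
    [0, 0, 0],
    [0, 0, -0.02],
    [0, 0, 0],
    [0, 0, 0],
  ],
  gripper=[1, 1, 1, 1, 1, 1, 0],
)

```text
time: 3.35
tool_pos: [0.438, 0.3506, 0.2391]
ee_rot: [-3.141, -0.0, 1.475]
wrist_force: [1.4, 0.2, -0.1]
width: 0.0891
finger_force: 0.0
```

play_rows(
  translation=[
    [0, 0, 0],
    [0, 0, 0],
    [0, 0, 0],
    [0, 0, 0],
    [0, 0, 0],
    [0, 0, 0],
    [0, 0, 0],
    [0, 0, 0],
  ],
  twist=[
    [0, 0, 0],
    [0, 0, 0],
    [0, 0, 0],
    [0, 0, 0],
    [0, 0, 0],
    [0, 0, 0],
    [0, 0, 0],
    [0, 0, 0],
  ],
  gripper=[-1, -1, -1, -1, -1, -1, -1, -1],
)

```text
time: 4.15
tool_pos: [0.4385, 0.35, 0.2386]
ee_rot: [-3.141, 0.0, 1.474]
wrist_force: [0.2, 0.4, 0.0]
width: 0.0256
finger_force: 0.0
```

Run:
```python
from h import *
plan([(.438,.3503,.32,1.474),(.5078,-.0388,.32,1.7646)],-1,.8)
```

```text
WP (0.438, 0.3503, 0.32, 1.474) n 3
T [[0.0, -0.0, -0.68], [0.0, -0.01, -0.68], [0.01, -0.0, -0.67]] 
W [[-0.0, 0.0, -0.0], [-0.0, 0.0, -0.0], [-0.0, 0.0, -0.0]]
end [0.4382 0.3504 0.3198] [-3.1415  0.      1.4737]
WP (0.5078, -0.0388, 0.32, 1.7646) n 13
T [[-0.73, 0.21, -0.0], [-0.74, 0.19, -0.0], [-0.74, 0.17, -0.0], [-0.74, 0.15, -0.0], [-0.75, 0.14, -0.0], [-0.75, 0.13, -0.0], [-0.75, 0.1, -0.0], [-0.76, 0.09, -0.0]] 
W [[-0.0, -0.0, -0.22], [-0.0, -0.0, -0.23], [-0.0, -0.0, -0.22], [-0.0, -0.0, -0.23], [-0.0, -0.0, -0.22], [-0.0, -0.0, -0.22], [-0.0, -0.0, -0.23], [-0.0, -0.0, -0.22]]
T [[-0.76, 0.07, -0.0], [-0.75, 0.06, -0.0], [-0.76, 0.04, -0.0], [-0.76, 0.02, -0.0], [-0.76, 0.0, -0.01]] 
W [[-0.0, -0.0, -0.22], [-0.0, -0.0, -0.23], [-0.0, -0.0, -0.22], [-0.0, -0.0, -0.23], [-0.0, -0.0, -0.22]]
end [ 0.5077 -0.0386  0.3202] [-3.1415 -0.      1.7647]
```

play_rows(
  translation=[
    [0, 0, 0],
    [0, 0, 0],
    [0, 0, 0],
    [0, 0, -0.3],
    [0, 0, -0.6],
    [0, 0, -0.6],
    [0, 0, -0.5],
    [0, 0, 0],
  ],
  twist=[
    [0, 0, 0],
    [0, 0, 0],
    [0, 0, 0],
    [0, 0, 0],
    [0, 0, 0],
    [0, 0, 0],
    [0, 0, 0],
    [0, 0, 0],
  ],
  gripper=[-1, -1, -1, -1, -1, -1, -1, -1],
)

```text
time: 4.95
tool_pos: [0.4392, 0.3505, 0.3233]
ee_rot: [3.135, -0.005, 1.474]
wrist_force: [0.1, 0.2, -1.4]
width: 0.0239
finger_force: 30.0
```

play_rows(
  translation=[
    [-0.73, 0.21, 0],
    [-0.74, 0.19, 0],
    [-0.74, 0.17, 0],
    [-0.74, 0.15, 0],
    [-0.75, 0.14, 0],
    [-0.75, 0.13, 0],
    [-0.75, 0.1, 0],
    [-0.76, 0.09, 0],
  ],
  twist=[
    [0, 0, -0.22],
    [0, 0, -0.23],
    [0, 0, -0.22],
    [0, 0, -0.23],
    [0, 0, -0.22],
    [0, 0, -0.22],
    [0, 0, -0.23],
    [0, 0, -0.22],
  ],
  gripper=[-1, -1, -1, -1, -1, -1, -1, -1],
)

```text
time: 5.75
tool_pos: [0.481, 0.1092, 0.3176]
ee_rot: [-3.14, -0.0, 1.654]
wrist_force: [0.1, -0.4, -1.5]
width: 0.0237
finger_force: 30.0
```

play_rows(
  translation=[
    [-0.76, 0.07, 0],
    [-0.75, 0.06, 0],
    [-0.76, 0.04, 0],
    [-0.76, 0.02, 0],
    [-0.76, 0, 0],
    [0, 0, 0],
    [0, 0, 0],
    [0, 0, 0],
  ],
  twist=[
    [0, 0, -0.22],
    [0, 0, -0.23],
    [0, 0, -0.22],
    [0, 0, -0.23],
    [0, 0, -0.22],
    [0, 0, 0],
    [0, 0, 0],
    [0, 0, 0],
  ],
  gripper=[-1, -1, -1, -1, -1, -1, -1, -1],
)

```text
time: 6.55
tool_pos: [0.5078, -0.0383, 0.3181]
ee_rot: [-3.141, -0.001, 1.765]
wrist_force: [-0.2, 0.4, -0.9]
width: 0.024
finger_force: 30.0
```

Run:
```python
from h import *
o=robot.get_obs();print(o['time'],o['tool_pos'],o['ee_rot'],o['joint_positions'])
snap('wrist','w2');snap('side','s2');snap('top','t2')
for n in('track','track_home','blue_rack'):print(n,[(np.round(d['centre'],4).tolist(),round(d['score'],2)) for c in('wrist','side','top') for d in robot.spot_point(n,c)])
plan([(.5078,-.0388,.2425,1.7646)],-1,.4)
```

```text
6.55 [ 0.50778142 -0.03832947  0.31806932] [-3.14060461e+00 -1.09794815e-03  1.76531735e+00] [-1.86915411e-01  3.06726295e-02  1.60295687e+00  6.52470848e-04
  1.50928891e+00 -3.81477513e-01]
track [([0.5254, -0.0992, -0.0028], 0.96)]
track_home [([0.528, -0.1385, 0.0068], 0.65), ([0.53, -0.1435, 0.0053], 0.55), ([0.5274, -0.14, 0.005], 0.58)]
blue_rack [([0.5075, -0.0411, 0.0821], 0.78), ([0.5083, -0.0359, 0.0829], 0.75), ([0.5058, -0.0376, 0.0787], 0.63)]
WP (0.5078, -0.0388, 0.2425, 1.7646) n 5
T [[0.0, -0.0, 0.38], [0.0, -0.0, 0.38], [0.0, -0.0, 0.38], [0.0, -0.0, 0.38], [0.01, -0.01, 0.39]] 
W [[0.0, -0.0, 0.0], [0.0, -0.0, 0.0], [0.0, -0.0, 0.0], [0.0, -0.0, 0.0], [0.0, -0.0, 0.0]]
end [ 0.5076 -0.0386  0.2423] [ 3.1414 -0.      1.7649]
```

View pics/w2.png

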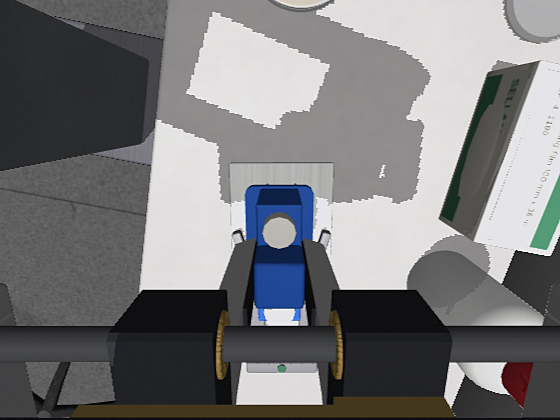

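View pics/s2.png

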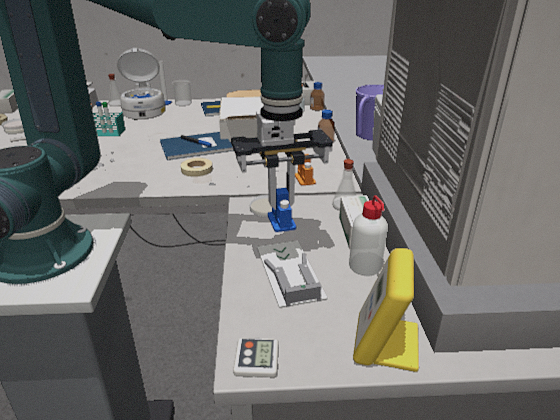

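Run:
```python
from h import *
a=ray('wrist',(230.5,163.5),.006);b=ray('wrist',(333,163.5),.006);d=ray('wrist',(281.5,368),.036)
m=(a+b)/2
print(a,b,np.linalg.norm(a-b),m,d,np.arctan2(*(d-m)[1::-1]),np.arctan2(*(b-a)[1::-1])-np.pi/2, 'origin',m[:2]+.1*np.array([.1926,-.9813]))
```

```text
[ 0.46004246 -0.01110883  0.006     ] [0.54766719 0.00622922 0.006     ] 0.08932358076010286 [ 0.50385483 -0.00243981  0.006     ] [ 0.53993373 -0.18512974  0.036     ] -1.3758181817303652 -1.3754525346823252 origin [ 0.52311483 -0.10056981]
```

play_rows(
  translation=[
    [0, 0.02, 0.38],
    [0, 0.02, 0.38],
    [0, 0.01, 0.38],
    [0, 0, 0.38],
    [0, 0, 0.3],
    [0, 0, 0.07],
    [0, 0, 0],
    [0, 0, 0],
  ],
  twist=[
    [0, 0, 0],
    [0, 0, 0],
    [0, 0, 0],
    [0, 0, 0],
    [0, 0, 0],
    [0, 0, 0],
    [0, 0, 0],
    [0, 0, 0],
  ],
  gripper=[-1, -1, -1, -1, -1, -1, -1, -1],
)

```text
time: 7.95
tool_pos: [0.5104, -0.0387, 0.2438]
ee_rot: [3.14, 0.0, 1.765]
wrist_force: [0.4, 0.8, -0.3]
width: 0.0239
finger_force: 30.0
```

Run:
```python
from h import *
o=robot.get_obs();print(o['time'],o['tool_pos'],o['wrist_force'])
h=lambda x:(.5217+x*.1926,-.1-x*.9813)
print(h(.043))
plan([(*h(-.02),.2425,1.7646),(*h(.043),.2425,1.7646)],-1,.25)
```

```text
7.95 [ 0.51037252 -0.03872066  0.24384906] [ 0.42822332  0.79504298 -0.28182493]
(0.5299818000000001, -0.1421959)
WP (0.5178480000000001, -0.080374, 0.2425, 1.7646) n 5
T [[-0.21, -0.0, 0.01], [-0.21, -0.01, 0.0], [-0.21, -0.0, 0.01], [-0.22, -0.0, 0.01], [-0.21, -0.01, 0.0]] 
W [[0.0, 0.0, 0.0], [0.01, 0.0, 0.0], [-0.0, 0.0, 0.0], [0.0, 0.0, 0.0], [0.0, 0.0, 0.0]]
end [ 0.5178 -0.0805  0.2427] [3.1412e+00 4.0000e-04 1.7647e+00]
WP (0.5299818000000001, -0.1421959, 0.2425, 1.7646) n 7
T [[-0.22, 0.0, 0.0], [-0.23, 0.0, 0.0], [-0.22, 0.0, 0.0], [-0.23, 0.0, 0.0], [-0.22, 0.0, 0.0], [-0.23, 0.0, 0.0], [-0.22, 0.0, 0.0]] 
W [[0.0, 0.0, 0.0], [0.0, 0.0, 0.0], [0.0, 0.0, 0.0], [0.0, 0.0, 0.0], [0.0, 0.0, 0.0], [0.0, 0.0, 0.0], [0.0, 0.0, 0.0]]
end [ 0.5299 -0.1421  0.2427] [3.1412e+00 4.0000e-04 1.7647e+00]
```

play_rows(
  translation=[
    [-0.2, 0, 0.02],
    [-0.21, 0, 0.02],
    [-0.21, 0, 0],
    [-0.21, 0, 0],
    [-0.21, 0, 0],
    [0, 0, 0],
  ],
  twist=[
    [0, 0, 0],
    [0, 0, 0],
    [0, 0, 0],
    [0, 0, 0],
    [0, 0, 0],
    [0, 0, 0],
  ],
  gripper=[-1, -1, -1, -1, -1, -1],
)

```text
time: 8.55
tool_pos: [0.5183, -0.0808, 0.2415]
ee_rot: [3.141, 0.0, 1.763]
wrist_force: [-0.3, -0.1, -0.3]
width: 0.024
finger_force: 30.0
```

Run:
```python
from h import *
o=robot.get_obs();print(o['time'],o['tool_pos'],o['wrist_force'],o['wrist_torque'])
w=snap('wrist','w3');t=snap('top','t3');s=snap('side','s3')
r=lambda a,k:cv2.resize(a,None,fx=k,fy=k,interpolation=cv2.INTER_CUBIC)
A=r(w[140:420,180:380],2.1);B=r(s[210:310,250:335],4.4)
H=min(len(A),len(B));cv2.imwrite('pics/c3.png',np.hstack([A[:H],B[:H]])[:,:,::-1]);print(A.shape,B.shape)
```

```text
8.55 [ 0.51828371 -0.08075735  0.24149757] [-0.31226348 -0.08336957 -0.25582508] [-0.07713736  0.04381757  0.01479814]
(588, 420, 3) (440, 374, 3)
```

View pics/c3.png

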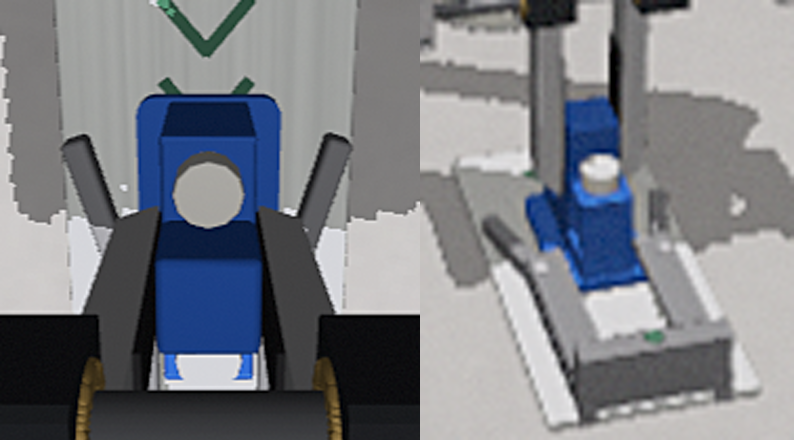

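play_rows(
  translation=[
    [-0.22, 0, 0],
    [-0.22, 0, 0],
    [-0.22, 0, 0],
    [-0.22, 0, 0],
    [-0.22, 0, 0],
    [0, 0, 0],
  ],
  twist=[
    [0, 0, 0],
    [0, 0, 0],
    [0, 0, 0],
    [0, 0, 0],
    [0, 0, 0],
    [0, 0, 0],
  ],
  gripper=[-1, -1, -1, -1, -1, -1],
)

```text
time: 9.3
tool_pos: [0.5268, -0.124, 0.2415]
ee_rot: [3.141, 0.0, 1.763]
wrist_force: [0.4, -0.1, -0.7]
width: 0.0237
finger_force: 30.0
```

play_rows(
  translation=[
    [-0.15, 0, 0],
    [-0.15, 0, 0],
    [-0.06, 0, 0],
    [-0.04, 0, 0],
    [-0.04, 0, 0],
    [-0.04, 0, 0],
    [0, 0, 0],
  ],
  twist=[
    [0, 0, 0],
    [0, 0, 0],
    [0, 0, 0],
    [0, 0, 0],
    [0, 0, 0],
    [0, 0, 0],
    [0, 0, 0],
  ],
  gripper=[-1, -1, -1, -1, -1, -1, -1],
)

```text
time: 10.0
tool_pos: [0.5302, -0.1416, 0.2415]
ee_rot: [3.142, -0.0, 1.765]
wrist_force: [0.1, -0.1, -1.0]
width: 0.0238
finger_force: 30.0
```

play_rows(
  translation=[
    [-0.03, 0, 0],
    [-0.03, 0, 0],
    [-0.03, 0, 0],
    [0, 0, 0],
  ],
  twist=[
    [0, 0, 0],
    [0, 0, 0],
    [0, 0, 0],
    [0, 0, 0],
  ],
  gripper=[-1, -1, -1, -1],
)

```text
time: 10.4
tool_pos: [0.5306, -0.1433, 0.2416]
ee_rot: [-3.141, -0.006, 1.765]
wrist_force: [-2.4, 7.8, 2.8]
width: 0.024
finger_force: 30.0
```

play_rows(
  translation=[
    [0.03, 0, 0],
    [0, 0, 0],
    [0, 0, 0],
    [0, 0, 0],
    [0, 0, 0],
    [0, 0, 0],
    [0, 0, 0],
    [0, 0, 0],
  ],
  twist=[
    [0, 0, 0],
    [0, 0, 0],
    [0, 0, 0],
    [0, 0, 0],
    [0, 0, 0],
    [0, 0, 0],
    [0, 0, 0],
    [0, 0, 0],
  ],
  gripper=[-1, -1, 0.2, 0.2, 0.2, 0.2, 0.2, 0.2],
)

```text
time: 11.2
tool_pos: [0.5307, -0.144, 0.2415]
ee_rot: [3.141, 0.0, 1.765]
wrist_force: [0.9, -0.3, 0.3]
width: 0.0564
finger_force: 0.0
```

play_rows(
  translation=[
    [0, 0, -0.2],
    [0, 0, -0.4],
    [0, 0, -0.6],
    [0, 0, -0.6],
    [0, 0, -0.6],
    [0, 0, -0.6],
    [0, 0, 0],
    [0, 0, 0],
  ],
  twist=[
    [0, 0, 0],
    [0, 0, 0],
    [0, 0, 0],
    [0, 0, 0],
    [0, 0, 0],
    [0, 0, 0],
    [0, 0, 0],
    [0, 0, 0],
  ],
  gripper=[0.2, 0.2, 0.2, 0.2, 0.2, 0.2, 0.2, 0.2],
)

```text
time: 12.0
tool_pos: [0.5307, -0.1438, 0.3618]
ee_rot: [3.14, 0.001, 1.765]
wrist_force: [-0.2, 0.1, -0.8]
width: 0.0564
finger_force: 0.0
```

Run:
```python
from h import *
o=robot.get_obs();print(o['time'],o['tool_pos'],o['wrist_force'],o['width'])
w=snap('wrist','w4');s=snap('side','s4');
for n in('track_home','blue_rack'):print(n,[(np.round(d['centre'],4).tolist(),round(d['score'],2)) for c in('wrist','side') for d in robot.spot_point(n,c)])
r=lambda a,k:cv2.resize(a,None,fx=k,fy=k,interpolation=cv2.INTER_CUBIC)
A=r(w[140:420,180:380],2.1);B=r(s[210:310,250:335],4.4)
H=min(len(A),len(B));cv2.imwrite('pics/c4.png',np.hstack([A[:H],B[:H]])[:,:,::-1])
```

```text
12.0 [ 0.530658   -0.14383485  0.36183122] [-0.16202184  0.08230937 -0.76236595] 0.05642860932005482
track_home [([0.5327, -0.1451, 0.0004], 0.73)]
blue_rack [([0.5275, -0.1437, 0.0049], 0.65), ([0.5308, -0.1435, 0.0048], 0.91)]
```

View pics/c4.png

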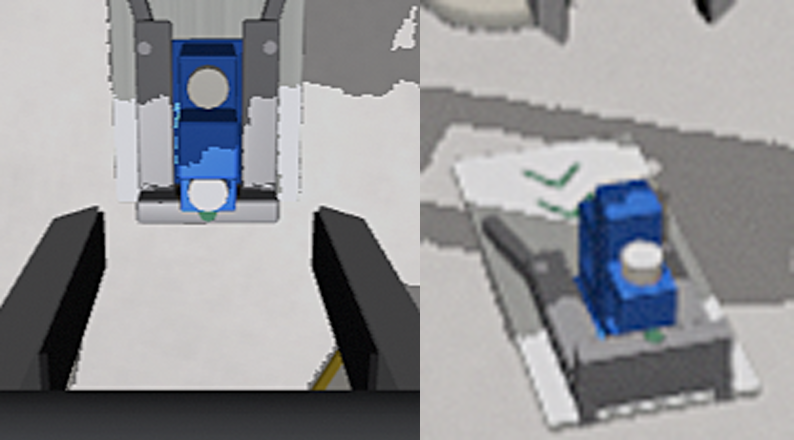

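The close-ups show the rack upright under both lips and against the stop, with the gripper clear above it. Handing in.

```bash
python3 -c "
from bench import robot
print(robot.close_job())"
```

```text
the job is handed in; nothing more can be done
None
```

The blue rack is in the track under both lips, upright and home against the end stop, released with the gripper clear; the orange rack was never touched, and the job was handed in at about 12 s (no verdict was returned).

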